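# Index the box fixture to the yellow station

### The arm

A 6-joint arm with a two-finger parallel gripper is mounted at the origin on the work surface. World frame = base frame: x ahead of the robot, y to its left, z up, the work surface at z = 0. Lengths are in m, angles in degrees, forces in N, time in s.
With the tool pointing down it reaches from about 0.3 to 0.875 m from the base axis. Payload 4.2 kg.
Tool frame: the origin (TCP) lies midway between the tips of the shut fingers; the grasp point (between the pads) lies 19 mm behind it; z points along the fingers, y is the line along which they close (so a half turn about z gives the same grasp; the last joint's range is limited). The gripper opens to 85 mm and grips with 20 to 120 N. Pads are 22 mm wide; open, the fingers measure 114 mm over their backs; the gripper's body (76 mm by 85 mm) begins 54 mm behind the grasp point. The pads swing forward as they close: fully open they stand 13 mm farther back than shut.
Start: joints at [66.463, 18.312, 89.639, -0, 72.044, -1.146], TCP at [0.219, 0.532, 0.231] pointing down, gripper open.
Joint ranges: [-177.97, 177.97], [-48.28, 115.42], [12.27, 149.76], [-77.06, 257.06], [2.81, 150.46], [-146.56, 146.56]. Speed limits (degrees/s): [147.25, 147.25, 180, 180, 180, 180].

### API

Orientations are given as a 3x3 rotation matrix whose columns are the frame's x, y, z axes.
In Python, from cell import bot gives the robot as it stands.
- The arm moves only by the tool play_rows, never from a script. Its argument "steps" is a list of rows, each a list of 2 entries, a list of its own where there are three numbers: the shift along the tool's x, y, z in m, then the turn about the tool's z in degrees. In form: [[[x, y, z], spin], ...]. A call has 1 to 20 rows; each row is the pose to reach, as a shift and turn from the pose commanded when the call began, along the tool's axes at that moment; what a row does not reach only later rows make up. A row lasts 1/12 s, in which the tool goes at most 41.7 mm and 7.16 degrees, less where a joint would pass 70% of its speed; a pose out of reach is approached as far as the arm can. A call with a gripper value outside its range is refused whole. "gripper" is the finger opening in m, from 0 to 0.0854, set as the call begins (left out, the last holds). The fingers move at their own pace and stop on an object; the grip force is fixed at half the most. Time passes only in rows, so rows that repeat a pose let the fingers close. It gives the time, the measured TCP pose, the force, the opening and the grip force at its end, in the units of the state.
- bot.get_obs(): the state, without advancing time (a new reading comes with each control period).
- bot.capture(name): name is "scene" or "top" or "wrist"; returns a dict with "image" (480x640x3 uint8, blue, green, red), "intrinsics" (3x3 intrinsics, pixels), "R" (3x3) and "t" (3): a world point X has camera coordinates R X + t. Camera axes: x right, y down, z forward; pixel columns grow to the right and rows downward; lengths in m; the calibration is good to about 2 mm. A picture is of the moment at which its call begins. There is no depth.
- bot.job_done(): hands the job in; it is judged then, once.
The state is a dict: "time": time; "joint_positions": joint angles; "joint_velocities": joint speeds; "joint_efforts": joint torques, N m; "eef_pos": TCP position; "eef_rot": TCP orientation; "contact_force": force on the tool from outside, world axes, zero at the start; "torque": the same for the moment, N m; "gripper_width": finger opening in m; "finger_force": force on a finger pad.
Only numpy, scipy, OpenCV 4.12 (cv2) and the standard library are available. Lean on these libraries where they do the work, as an engineer would, in place of code of your own. Each camera call takes 0.05 s, during which the arm holds its last target. There are 200 camera calls.

### The job

Lift the sprung plunger by its black knob, turn the round fixture that carries the grey electronics box until its red pointer comes to the yellow peg, and let the plunger drop fully home in the index hole of that station, so that the fixture is locked there. The hole is hidden and not exactly opposite the peg, so feel for it; then let go, and leave the other things on the bench where they are.

Things in the scene. Friction and masses are not known exactly. Their poses are not given: they have to be found in the camera images.
- base: Fixed blue disc under the fixture, 344 mm across, 30 mm high. Origin: centre of its underside, on the vertical turning axis. Its -x axis points from the axis to the loading station, where the plunger starts. Four pegs stand on its rim, 40 and 80 degrees to either side of the loading station. Under each peg's station the hidden ring has one index hole, 110 mm from the axis.
- head (a joint): Angle of the turning fixture, rad: an aluminium disc 280 mm across, its top 54 mm above the bench, carrying a grey open box 100 x 150 mm with its rim 104 mm above the bench. About 0 at the start (in a long slot, with play); grows counterclockwise from above; stops at +-1.62. Light drag, about 1.5 N at the knob. Plunger, knob and pointer turn with it; a plunger home in a hole locks it.
- plunger (a joint): Lift of the sprung plunger, m: 0 home (pin 12 mm deep), 0.012 when its round tip rides on the hidden ring between holes, 0.022 at most. The spring presses it down with 3.5 to 8 N; let go, it snaps into any hole it passes over. Pin 9 mm, holes 12 mm wide. All holes are offset alike, by an unknown angle of up to 7 degrees (13 mm at the pin) to either side of the radial lines through their pegs.
- knob_mid (a point): Centre of the plunger's black knob: an upright cylinder 28 mm across, 26 mm high, red dot on top, spinning freely on the plunger, 110 mm from the turning axis. It is 89 mm above the bench with the plunger home and rises with it. Under it is a steel bush 22 mm across, top 70 mm above the bench. The box's near wall is 80 mm away, towards the axis.
- pointer_tip (a point): Tip of the flat red pointer on the fixture's rim, just outside the knob on the same radius, 142 mm from the turning axis, 55 mm above the bench.
- peg_yellow: Yellow round peg, 16 mm across, 28 mm high, fixed on the base's rim 158 mm from the turning axis: marks the station wanted (any of the four). Origin: centre of its underside, 30 mm above the bench.
- peg_grey1: one of three grey pegs on the base's rim, same shape as the yellow one; each marks a station that is not wanted
- peg_grey2: one of three grey pegs on the base's rim, same shape as the yellow one; each marks a station that is not wanted
- peg_grey3: one of three grey pegs on the base's rim, same shape as the yellow one; each marks a station that is not wanted
- screwdriver: Bystander: screwdriver lying on the bench, about 200 mm long. Origin: underside.
- spare_box: Bystander: empty grey open box, 110 x 160 x 55 mm, on the bench left of the fixture. Origin: underside.
- box_lid: Bystander: flat grey box lid, 110 x 160 x 12 mm, lying on the bench. Origin: underside.
- connector: Bystander: blue plug connector, 34 x 60 x 42 mm, with a steel stub. Origin: underside.
- tape_roll: Bystander: yellow ring-shaped roll, 90 mm across, 19 mm high. Origin: underside.
- gland: Bystander: small brass fitting, 30 mm across and 30 mm high. Origin: underside.
- cleaner: Bystander: white bottle with blue cap, 52 mm across, 130 mm high. Origin: underside.

How it is judged:
By the outcome, as a careful person would: the job done as asked, in the order asked, and still so for the second after the job is handed in, with the robot touching nothing.
It also fails if it takes over 35 s, if anything falls off the work surface, if the arm or the gripper's body presses on something with over 40 N, if the wrist force passes 120 N, or if a joint passes its speed limit or range.

## Working session

There is one attempt and no reset: what is moved stays moved. The work goes in short steps, Python scripts to look and compute and a tool call to move; the robot and the scene stay as the last step left them, time stands still between calls to the robot, and variables do not carry over. Pictures are saved under pics/ and viewed, at most 10 in all, crops included, and the job is handed in when it is done.

Besides the shell and the picture viewer there is one more tool, called after ">>>" as a command line: name --argument value ..., lists and objects as JSON in quotes. play_rows: Moves the arm, as the interface text tells. Its arguments: {"type":"object","properties":{"steps":{"type":"array","items":{"type":"array"}},"gripper":{"type":"number"}},"required":["steps"]}

```bash
mkdir -p pics; ls
python3 - <<'E'
from cell import bot
import cv2,json,numpy as np
o=bot.get_obs()
print({k:np.round(v,3).tolist() for k,v in o.items()})
for n in ["scene","top"]:
    c=bot.capture(n); cv2.imwrite(f"pics/{n}0.png",c["image"])
    np.savez(f"pics/{n}0.npz",**c)
    print(n,np.round(c["intrinsics"],1).tolist(),np.round(c["R"],3).tolist(),np.round(c["t"],3).tolist())
E
```

```text
pics
{'time': 0.0, 'joint_positions': [66.465, 18.351, 89.706, 0.002, 72.044, -1.146], 'joint_velocities': [0.011, -0.061, 0.038, -0.084, -0.02, 0.045], 'joint_efforts': [-0.001, -41.551, -23.416, -0.0, 0.008, 0.0], 'eef_pos': [0.219, 0.531, 0.23], 'eef_rot': [[-0.925, 0.381, -0.001], [0.381, 0.925, -0.002], [0.0, -0.002, -1.0]], 'contact_force': [0.225, -1.228, 1.163], 'torque': [-0.025, -0.034, 0.03], 'finger_force': 0.0, 'gripper_width': 0.085}
scene [[571.6, 0.0, 310.8], [0.0, 571.6, 237.4], [0.0, 0.0, 1.0]] [[-0.771, 0.637, 0.001], [0.455, 0.551, -0.699], [-0.446, -0.538, -0.715]] [0.422, -0.199, 1.647]
top [[497.2, 0.0, 325.1], [0.0, 497.2, 230.3], [0.0, 0.0, 1.0]] [[-0.005, -1.0, -0.013], [-0.999, 0.005, -0.053], [0.054, 0.012, -0.998]] [0.022, 0.544, 1.428]
```

View pics/top0.png

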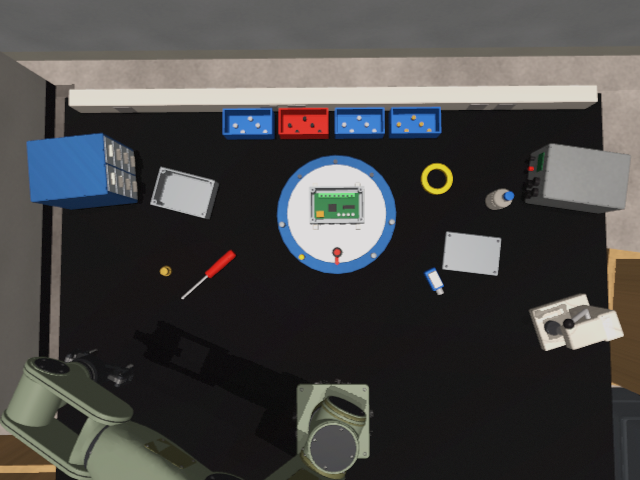

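View pics/scene0.png

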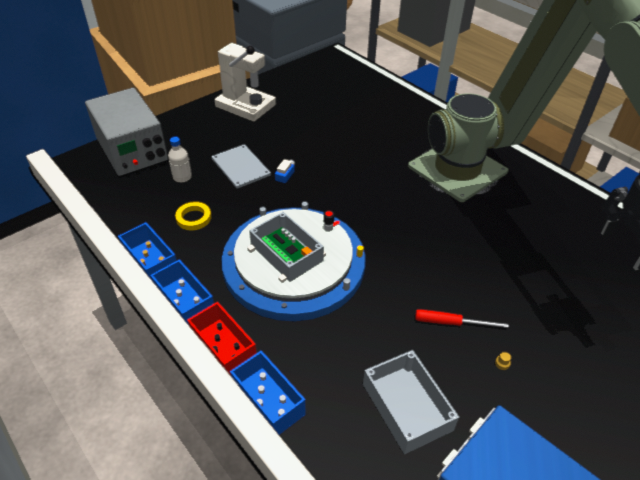

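The top view shows the fixture near (336,214), the knob at (337,252) and the yellow peg at (301,257). The peg is on the +y side, about 40° clockwise from the loading station. Next I'll measure these.

```bash
cat > h.py <<'E'
import numpy as np,cv2
from cell import bot
def ray(c,p,z):
    K,R,t=c["intrinsics"],c["R"],np.ravel(c["t"]); d=R.T@np.linalg.inv(K)@np.array([p[0],p[1],1.]); o=-R.T@t
    return o+d*(z-o[2])/d[2]
def blobs(img,lo,hi,amin=4):
    m=cv2.inRange(cv2.cvtColor(img,cv2.COLOR_BGR2HSV),np.array(lo),np.array(hi))
    n,l,s,ce=cv2.connectedComponentsWithStats(m)
    return m,[(s[i,4],ce[i],s[i,:4]) for i in range(1,n) if s[i,4]>=amin]
E
python3 - <<'E'
from h import *
c=dict(np.load("pics/top0.npz")); im=c["image"]
m,_=blobs(im,(100,120,60),(125,255,255))
m[:150]=0;m[280:]=0;m[:,:270]=0;m[:,405:]=0
cs,_=cv2.findContours(m,cv2.RETR_EXTERNAL,cv2.CHAIN_APPROX_NONE)
k=max(cs,key=cv2.contourArea); e=cv2.fitEllipse(k)
print("ellipse",e)
C=ray(c,e[0],.03); print("base centre",C.round(4), "diam",np.linalg.norm(ray(c,(e[0][0]-e[1][0]/2,e[0][1]),.03)-ray(c,(e[0][0]+e[1][0]/2,e[0][1]),.03)))
for nm,lo,hi,z in [("yellow",(18,100,100),(32,255,255),.058),("red",(0,120,80),(8,255,255),.1)]:
    for a,ce,b in blobs(im,lo,hi)[1]:
        if 270<ce[0]<400 and 225<ce[1]<280:
            P=ray(c,ce,z); d=P-C; print(nm,a,ce.round(1),b,P.round(4),"r",np.hypot(*d[:2]).round(4),"ang",np.degrees(np.arctan2(d[1],d[0])).round(1))
cv2.imwrite("pics/crop1.png",cv2.resize(im[150:280,270:405],None,fx=4,fy=4,interpolation=cv2.INTER_CUBIC))
m=cv2.inRange(im,(110,110,110),(255,255,255))
n,l,s,ce=cv2.connectedComponentsWithStats(m)
for i in range(1,n):
    if s[i,4]>=6:
        P=ray(c,ce[i],.058);d=P-C;r=np.hypot(*d[:2])
        if .145<r<.17: print("pale",s[i,4],ce[i].round(1),"r",r.round(3),"ang",np.degrees(np.arctan2(d[1],d[0])).round(1))
E
```

```text
ellipse ((336.3896179199219, 213.9800262451172), (118.07366180419922, 118.64679718017578), 160.1413116455078)
base centre [ 0.5899 -0.0136  0.03  ] diam 0.33937228995474805
yellow 20 [301.2 256.5] [299 254   5   6] [0.4683 0.086  0.058 ] r 0.1572 ang 140.7
red 35 [336.8 251.6] [334 249   7   6] [ 0.4812 -0.0133  0.1   ] r 0.1087 ang 179.8
red 19 [336.3 260.1] [335 257   4   7] [ 0.4582 -0.0118  0.1   ] r 0.1318 ang 179.2
pale 6 [371.2 174.2] r 0.148 ang -41.9
pale 7 [299.  175.7] r 0.15 ang 44.6
pale 25 [391.6 221.4] r 0.157 ang -98.9
pale 24 [281.3 224. ] r 0.159 ang 100.9
pale 25 [373.4 255. ] r 0.157 ang -139.1
pale 6 [299.  256.5] r 0.161 ang 138.9
```

View pics/crop1.png

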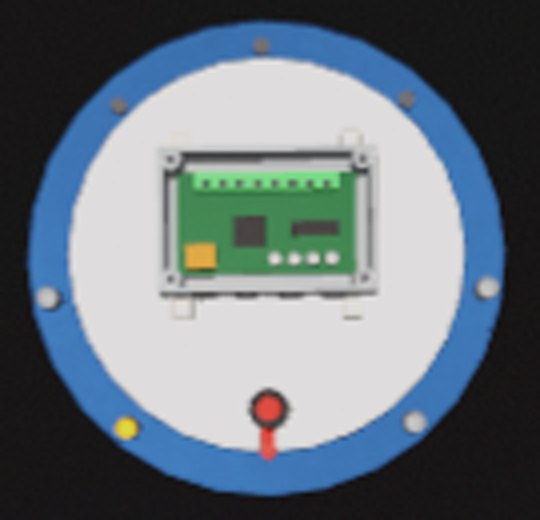

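The crop confirms the layout. The peg angles are 140.7, 100.9, 220.9 and 261.1°, so the loading direction is about 180.9°. The radii match the given sizes (157–159 mm for the pegs, 109 mm for the knob). The tool's closing line is at 67.6°, close to tangential over the arc, so no spin is needed. I'll move above the knob.

>>> play_rows --steps '[[[-0.012,-0.011,0.002],0],[[-0.037,-0.033,0.006],0],[[-0.065,-0.058,0.01],0],[[-0.093,-0.083,0.014],0],[[-0.121,-0.108,0.018],0],[[-0.149,-0.133,0.022],0],[[-0.177,-0.158,0.026],0],[[-0.205,-0.184,0.03],0],[[-0.233,-0.209,0.034],0],[[-0.261,-0.234,0.038],0],[[-0.289,-0.259,0.042],0],[[-0.317,-0.284,0.046],0],[[-0.345,-0.309,0.05],0],[[-0.373,-0.335,0.054],0],[[-0.401,-0.36,0.058],0],[[-0.429,-0.385,0.062],0],[[-0.445,-0.399,0.067],0],[[-0.45,-0.404,0.07],0],[[-0.45,-0.404,0.07],0],[[-0.45,-0.404,0.07],0]]' --gripper 0.06

```text
time: 1.77
eef_pos: [0.4805, -0.0129, 0.1609]
eef_rot: [[-0.924, 0.381, -0.002], [0.381, 0.924, 0.001], [0.002, 0.0, -1.0]]
contact_force: [-0.2, 0.2, -0.0]
gripper_width: 0.06
finger_force: 0.0
```

Run:
```python
from h import *
o=bot.get_obs(); print(o["time"],np.round(o["eef_pos"],4),np.round(o["eef_rot"],3).tolist(),np.round(o["contact_force"],2),o["gripper_width"])
c=bot.capture("wrist"); np.savez("pics/w1.npz",**c); cv2.imwrite("pics/w1.png",c["image"])
for nm,lo,hi,z in [("yellow",(18,100,80),(32,255,255),.058),("red",(0,120,60),(8,255,255),.102),("red55",(0,120,60),(8,255,255),.055)]:
    for a,ce,b in blobs(c["image"],lo,hi,40)[1]: print(nm,a,ce.round(1),b,ray(c,ce,z).round(4))
```

```text
1.7667 [ 0.4805 -0.0129  0.1609] [[-0.924, 0.381, -0.002], [0.381, 0.924, 0.001], [0.002, 0.0, -1.0]] [-0.19  0.23 -0.03] 0.06003206562011203
yellow 834 [468.  151.9] [449 139  38  28] [0.4647 0.0817 0.058 ]
red 390 [307.1 206.1] [292 190  28  31] [ 0.4511 -0.0095  0.102 ]
red 790 [320.7 262.3] [305 247  32  31] [ 0.4799 -0.0144  0.102 ]
red55 390 [307.1 206.1] [292 190  28  31] [ 0.4592 -0.0146  0.055 ]
red55 790 [320.7 262.3] [305 247  32  31] [ 0.4947 -0.0206  0.055 ]
```

View pics/w1.png

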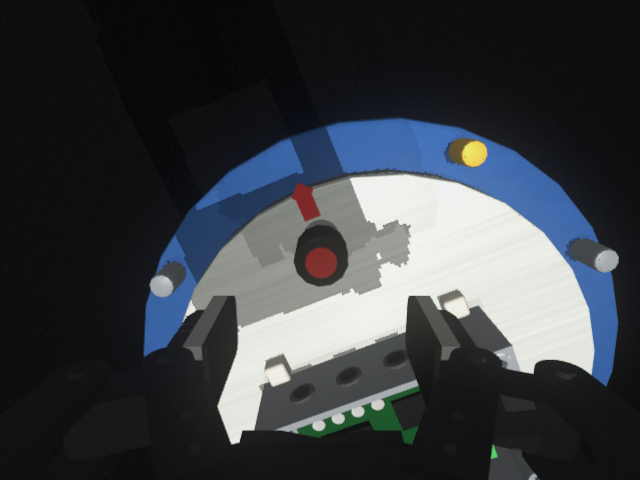

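The wrist view puts the red dot at (321,262), i.e. (0.480, -0.014), which agrees with the top view. The knob sits between the fingers with free space around it. Now I'll descend and grip.

>>> play_rows --steps '[[[0,-0.001,0.01],0],[[0,-0.0015,0.025],0],[[0,-0.0015,0.042],0],[[0,-0.0015,0.059],0],[[0,-0.0015,0.073],0],[[0,-0.0015,0.083],0],[[0,-0.0015,0.088],0],[[0,-0.0015,0.088],0],[[0,-0.0015,0.088],0]]'

```text
time: 2.57
eef_pos: [0.4807, -0.0138, 0.0738]
eef_rot: [[-0.925, 0.38, 0.001], [0.38, 0.925, 0.0], [-0.0, 0.0, -1.0]]
contact_force: [0.4, 0.6, 0.5]
gripper_width: 0.0597
finger_force: 0.0
```

>>> play_rows --steps '[[[0,0,0],0],[[0,0,0],0],[[0,0,0],0],[[0,0,0],0],[[0,0,0],0],[[0,0,0],0]]' --gripper 0.02

```text
time: 3.07
eef_pos: [0.4815, -0.0146, 0.0744]
eef_rot: [[-0.924, 0.381, 0.002], [0.381, 0.925, 0.0], [-0.002, 0.001, -1.0]]
contact_force: [0.7, 1.3, 6.5]
gripper_width: 0.0263
finger_force: 58.9
```

Gripped. Lifting 17 mm.

>>> play_rows --steps '[[[0,0,-0.002],0],[[0,0,-0.005],0],[[0,0,-0.009],0],[[0,0,-0.013],0],[[0,0,-0.016],0],[[0,0,-0.017],0],[[0,0,-0.017],0],[[0,0,-0.017],0]]'

```text
time: 3.73
eef_pos: [0.4812, -0.0146, 0.0903]
eef_rot: [[-0.925, 0.381, 0.001], [0.381, 0.925, 0.0], [-0.001, 0.001, -1.0]]
contact_force: [5.0, 1.8, -8.1]
gripper_width: 0.0264
finger_force: 59.4
```

Run:
```python
from h import *
o=bot.get_obs(); print(o["time"],np.round(o["eef_pos"],4),np.round(o["contact_force"],2),o["gripper_width"])
c=bot.capture("wrist"); cs=bot.capture("scene")
w=cv2.resize(c["image"],(560,420)); s=cv2.resize(cs["image"][190:270,270:390],(630,420),interpolation=cv2.INTER_CUBIC)
cv2.imwrite("pics/lift.png",cv2.resize(np.hstack([w,s]),(800,283)))
C=np.array([.590,-.0144]); K=np.array([.4805,-.0144]); R=np.array(o["eef_rot"])
for a in [10,20,30,33,35,40,48]:
    t=np.radians(-a); M=np.array([[np.cos(t),-np.sin(t)],[np.sin(t),np.cos(t)]])
    d=M@(K-C)+C-K; print(a,(R.T@np.r_[d,0]).round(4),(K+d).round(4))
```

```text
3.7333 [ 0.4812 -0.0146  0.0903] [ 5.01  1.76 -8.11] 0.02637156037267263
10 [0.0057 0.0182 0.    ] [0.4822 0.0046]
20 [0.0082 0.0371 0.    ] [0.4871 0.0231]
30 [0.0073 0.0562 0.    ] [0.4952 0.0403]
33 [0.0064 0.0619 0.    ] [0.4982 0.0452]
35 [0.0056 0.0656 0.    ] [0.5003 0.0484]
40 [0.0031 0.0748 0.    ] [0.5061 0.056 ]
48 [-0.0025  0.089   0.0001] [0.5167 0.067 ]
```

View pics/lift.png

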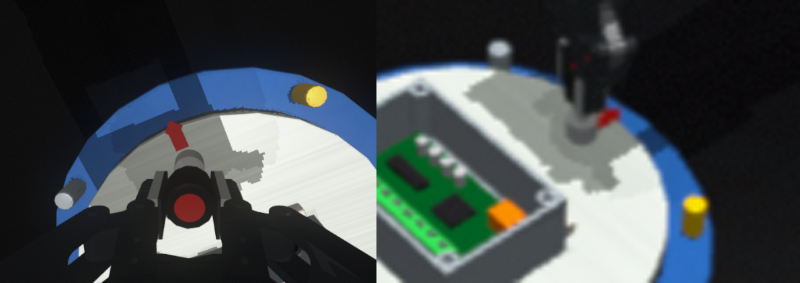

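The wrist view shows the knob held, and the scene view shows the plunger raised; the force reads −8 N from the spring. Next I'll turn about 30°, stopping short of the possible hole range.

>>> play_rows --steps '[[[0.0008,0.002],0]]'

```text
invalid input at $.steps[0][0]: expected 3 numbers
```

>>> play_rows --steps '[[[0.0009,0.0022,0],0],[[0.0024,0.0067,0],0],[[0.0046,0.0136,0],0],[[0.0057,0.0182,0],0],[[0.0066,0.0229,0],0],[[0.0073,0.0276,0],0],[[0.0079,0.0323,0],0],[[0.0082,0.0371,0],0],[[0.0083,0.0419,0],0],[[0.0081,0.0467,0],0],[[0.0078,0.0514,0],0],[[0.0075,0.0545,0],0],[[0.0073,0.0562,0],0],[[0.0073,0.0562,0],0],[[0.0073,0.0562,0],0]]'

```text
time: 5.08
eef_pos: [0.4951, 0.0403, 0.0902]
eef_rot: [[-0.925, 0.381, -0.0], [0.381, 0.925, 0.0], [0.0, 0.0, -1.0]]
contact_force: [2.8, -1.3, -7.2]
gripper_width: 0.0264
finger_force: 59.9
```

>>> play_rows --steps '[[[0,0,0.002],0],[[0,0,0.004],0],[[0,0,0.004],0]]'

```text
time: 5.33
eef_pos: [0.4952, 0.0402, 0.0863]
eef_rot: [[-0.924, 0.381, -0.0], [0.381, 0.924, 0.001], [0.0, 0.0, -1.0]]
contact_force: [2.6, -0.2, -5.4]
gripper_width: 0.0262
finger_force: 60.2
```

>>> play_rows --steps '[[[0,0,0],0],[[0,0,0],0],[[0,0,0.002],0],[[0,0,0.005],0],[[0,0,0.007],0],[[0,0,0.007],0],[[0,0,0.007],0]]' --gripper 0.03

```text
time: 5.92
eef_pos: [0.4951, 0.0401, 0.0791]
eef_rot: [[-0.925, 0.381, -0.001], [0.381, 0.925, 0.0], [0.001, -0.0, -1.0]]
contact_force: [-0.5, -0.1, 0.8]
gripper_width: 0.03
finger_force: 0.0
```

```bash
cat > ang.py <<'E'
from h import *
import sys
o=bot.get_obs(); print(o["time"],np.round(o["eef_pos"],4),np.round(o["contact_force"],2),o["gripper_width"])
c=bot.capture("wrist"); cv2.imwrite(f"pics/{sys.argv[1]}.png",c["image"])
C=np.array([.590,-.014])
f=lambda P:(np.degrees(np.arctan2(P[1]-C[1],P[0]-C[0])).round(1),np.hypot(*(P[:2]-C)).round(4))
for a,ce,b in blobs(c["image"],(18,100,80),(32,255,255),200)[1]: print("yellow",a,ce.round(0),f(ray(c,ce,.058)))
for a,ce,b in blobs(c["image"],(0,120,50),(8,255,255),60)[1]:
    print("red",a,ce.round(0),b,*[(z,*f(ray(c,ce,z))) for z in (.055,.102,.114)])
E
python3 ang.py w2
```

```text
5.9167 [0.4951 0.0401 0.0791] [-0.5  -0.12  0.84] 0.029960923391123342
yellow 1508 [401. 184.] (np.float64(141.9), np.float64(0.159))
red 1140 [329. 234.] [314 208  34  51] (0.055, np.float64(150.9), np.float64(0.133)) (0.102, np.float64(151.8), np.float64(0.1456)) (0.114, np.float64(152.0), np.float64(0.1488))
red 2298 [322. 364.] [294 339  57  51] (0.055, np.float64(147.6), np.float64(0.074)) (0.102, np.float64(150.5), np.float64(0.1032)) (0.114, np.float64(151.0), np.float64(0.1106))
```

The plunger is riding on the ring: the dot gives r = 110.6 mm at 12 mm lift, at 151°. The knob is loosely caged by the fingers, so I can sweep slowly and feel for the hole.

>>> play_rows --steps '[[[-0.0001,0.001,0],0],[[-0.0002,0.002,0],0],[[-0.0004,0.003,0],0],[[-0.0006,0.004,0],0],[[-0.0008,0.005,0],0],[[-0.0009,0.006,0],0]]'

```text
time: 6.47
eef_pos: [0.4972, 0.0439, 0.0792]
eef_rot: [[-0.925, 0.38, -0.003], [0.38, 0.925, -0.003], [0.002, -0.004, -1.0]]
contact_force: [-2.3, -6.6, 2.7]
gripper_width: 0.0299
finger_force: 3.6
```

>>> play_rows --steps '[[[-0.0003,0.001,0],0],[[-0.0005,0.002,0],0],[[-0.0008,0.003,0],0],[[-0.001,0.004,0],0]]'

```text
time: 6.8
eef_pos: [0.5007, 0.0486, 0.0792]
eef_rot: [[-0.924, 0.381, -0.0], [0.381, 0.924, 0.0], [0.0, 0.0, -1.0]]
contact_force: [-0.0, -0.0, -0.6]
gripper_width: 0.0299
finger_force: 0.0
```

>>> play_rows --steps '[[[-0.0002,0.001,0],0],[[-0.0005,0.002,0],0],[[-0.0007,0.003,0],0],[[-0.001,0.004,0],0]]'

```text
time: 7.13
eef_pos: [0.5034, 0.052, 0.0794]
eef_rot: [[-0.925, 0.381, -0.0], [0.381, 0.925, -0.0], [-0.0, -0.0, -1.0]]
contact_force: [-0.8, -0.5, 1.0]
gripper_width: 0.0297
finger_force: 0.8
```

```bash
python3 ang.py w3
```

```text
7.1333 [0.5034 0.052  0.0794] [-0.76 -0.52  1.04] 0.02968211414586397
yellow 1394 [366. 176.] (np.float64(141.6), np.float64(0.1589))
red 1251 [332. 231.] [315 204  37  55] (0.055, np.float64(144.2), np.float64(0.1337)) (0.102, np.float64(145.8), np.float64(0.1456)) (0.114, np.float64(146.1), np.float64(0.1487))
red 1951 [317. 341.] [292 318  52  47] (0.055, np.float64(140.4), np.float64(0.0847)) (0.102, np.float64(144.2), np.float64(0.1103)) (0.114, np.float64(144.9), np.float64(0.1168))
```

The dot has shrunk (2298→1951 px) and now fits r = 110.3 mm at home height. Knob and pointer both read 144.2°, 2.6° short of the peg, so the plunger has dropped into the yellow station's hole. I'll check the lock with a gentle push each way.

>>> play_rows --steps '[[[-0.0002,0.001,0],0],[[-0.0005,0.002,0],0],[[-0.0007,0.003,0],0],[[-0.0007,0.003,0],0]]'

```text
time: 7.52
eef_pos: [0.5042, 0.0533, 0.0793]
eef_rot: [[-0.925, 0.38, -0.002], [0.38, 0.925, -0.002], [0.001, -0.003, -1.0]]
contact_force: [-2.6, -5.7, 3.3]
gripper_width: 0.0301
finger_force: 3.5
```

>>> play_rows --steps '[[[0.0002,-0.002,0],0],[[0.0006,-0.004,0],0],[[0.0009,-0.006,0],0],[[0.001,-0.0075,0],0],[[0.001,-0.0075,0],0]]'

```text
time: 7.93
eef_pos: [0.5016, 0.0482, 0.0794]
eef_rot: [[-0.924, 0.381, 0.001], [0.381, 0.924, 0.001], [-0.0, 0.001, -1.0]]
contact_force: [0.3, 1.7, -2.1]
gripper_width: 0.0297
finger_force: 1.0
```

>>> play_rows --steps '[[[0.0002,-0.001,0],0],[[0.0004,-0.002,0],0],[[0.0006,-0.003,0],0],[[0.0006,-0.003,0],0]]'

```text
time: 8.27
eef_pos: [0.5014, 0.0475, 0.0795]
eef_rot: [[-0.924, 0.383, 0.004], [0.383, 0.924, 0.004], [-0.002, 0.006, -1.0]]
contact_force: [3.5, 10.7, -3.9]
gripper_width: 0.0298
finger_force: 5.4
```

>>> play_rows --steps '[[[-0.0005,0.003,0],0],[[-0.001,0.006,0],0],[[-0.0015,0.009,0],0],[[-0.0018,0.0105,0],0],[[-0.002,0.0115,0],0],[[-0.002,0.0115,0],0]]'

```text
time: 8.77
eef_pos: [0.5043, 0.0533, 0.0791]
eef_rot: [[-0.925, 0.379, -0.004], [0.379, 0.925, -0.004], [0.002, -0.005, -1.0]]
contact_force: [-3.3, -8.0, 3.0]
gripper_width: 0.0301
finger_force: 4.1
```

```bash
python3 ang.py w4
```

```text
8.7667 [0.5043 0.0533 0.0791] [-3.33 -7.95  3.  ] 0.03005342023409694
yellow 1382 [363. 175.] (np.float64(141.5), np.float64(0.1589))
red 1253 [332. 232.] [315 204  38  55] (0.055, np.float64(143.5), np.float64(0.1337)) (0.102, np.float64(145.1), np.float64(0.1455)) (0.114, np.float64(145.4), np.float64(0.1486))
red 1965 [316. 341.] [290 317  52  48] (0.055, np.float64(139.8), np.float64(0.0848)) (0.102, np.float64(143.5), np.float64(0.1103)) (0.114, np.float64(144.2), np.float64(0.1168))
```

It's locked both ways: over 8–10 N the fingers stop at the same positions, with about 1.5 mm of pin play. I'll centre, open and withdraw.

>>> play_rows --steps '[[[0.0003,-0.002,0],0],[[0.0006,-0.004,0],0],[[0.0006,-0.004,0],0]]'

```text
time: 9.07
eef_pos: [0.5038, 0.0516, 0.0793]
eef_rot: [[-0.924, 0.381, 0.0], [0.381, 0.924, 0.0], [-0.0, 0.0, -1.0]]
contact_force: [-0.7, -0.3, -0.5]
gripper_width: 0.0302
finger_force: 0.0
```

>>> play_rows --steps '[[[0,0,0],0],[[0,0,0],0],[[0,0,0],0],[[0,0,0],0],[[0,0,-0.005],0],[[0,0,-0.015],0],[[0,0,-0.03],0],[[0,0,-0.05],0],[[0,0,-0.07],0],[[0,0,-0.085],0],[[0,0,-0.09],0],[[0,0,-0.09],0]]' --gripper 0.06

```text
time: 10.07
eef_pos: [0.5048, 0.0518, 0.1713]
eef_rot: [[-0.925, 0.381, 0.004], [0.381, 0.925, 0.0], [-0.004, 0.002, -1.0]]
contact_force: [0.6, -0.6, -0.3]
gripper_width: 0.0601
finger_force: 0.0
```

```bash
python3 ang.py w5; python3 -c "
from h import *
w=cv2.imread('pics/w5.png'); s=bot.capture('top')['image'][130:310,230:470]
cv2.imwrite('pics/end.png',np.hstack([cv2.resize(w,(400,300)),cv2.resize(s,(400,300))]))"
```

```text
10.0667 [0.5048 0.0518 0.1713] [ 0.55 -0.58 -0.28] 0.06012761757660706
yellow 562 [350. 154.] (np.float64(141.4), np.float64(0.1585))
red 442 [633.  38.] [623  13  17  44] (0.055, np.float64(114.6), np.float64(0.2939)) (0.102, np.float64(118.5), np.float64(0.2674)) (0.114, np.float64(119.6), np.float64(0.2608))
red 511 [329. 191.] [318 173  25  36] (0.055, np.float64(143.6), np.float64(0.1332)) (0.102, np.float64(144.8), np.float64(0.1408)) (0.114, np.float64(145.1), np.float64(0.1428))
red 730 [320. 250.] [305 235  31  30] (0.055, np.float64(141.5), np.float64(0.0957)) (0.102, np.float64(143.6), np.float64(0.1101)) (0.114, np.float64(144.1), np.float64(0.1137))
```

View pics/end.png

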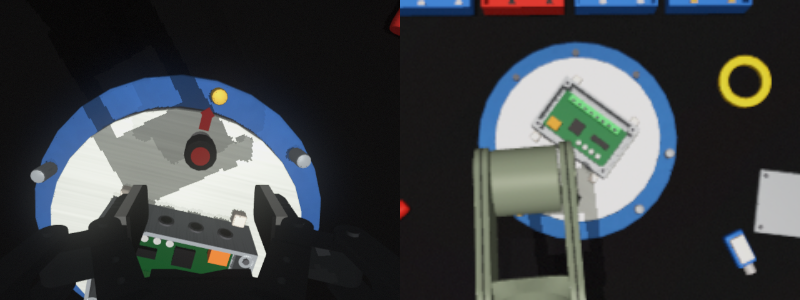

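The gripper is clear of the knob. The dot (320,250 in the full wrist image) fits home height at r = 110 mm and 143.6°, about 2° from the yellow peg. Nothing else on the bench was touched, so I'm handing in.

```bash
python3 -c "
from cell import bot
print(bot.job_done())"
```

```text
the job is handed in; nothing more can be done
None
```

The job is handed in: the fixture is locked at the yellow peg's station with the plunger home in its hole, which sits about 2° short of the peg, and the gripper let go and pulled clear at about 10 s.

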